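# Slide an exhaust hanger home in the bench rail

### The arm

A 6-joint arm with a two-finger parallel gripper is mounted at the origin on the work surface. World frame = base frame: x ahead of the robot, y to its left, z up, the work surface at z = 0. Lengths are in mm, angles in degrees, forces in N, time in s.
With the tool pointing down it reaches from about 150 to 775 mm from the base axis. Payload 6.1 kg.
Tool frame: the origin (TCP) lies at the very end of the fingers, on their centre line; the grasp point (between the pads) lies 19 mm behind it (bot.hold_point_z is the distance from the TCP to the grasp point, in mm); z points along the fingers, x is the direction in which the jaws open and shut, and the axes are right-handed (so a half turn about z gives the same grasp; the last joint's range is limited). The gripper opens to 85 mm and grips with 20 to 120 N. Pads are 22 mm wide; open, the fingers measure 114 mm over their backs; the gripper's body (76 mm by 85 mm) begins 54 mm behind the grasp point. The pads swing forward as they close: fully open they stand 13 mm farther back than shut.
Start: joints at [74.599, 7.208, -2.269, 80.523, 0, 90], TCP at [139.421, 506.133, 231.295] pointing down, gripper open.
Joint ranges: [-155.77, 155.77], [-54.66, 111.73], [-72.52, 77.12], [-102.08, 115.82], [-83.92, 84.16], [-180, 180]. Speed limits (degrees/s): [136.94, 136.94, 172.46, 180, 180, 180].

### API

Orientations are given as a 3x3 rotation matrix whose columns are the frame's x, y, z axes.
In Python, from station import bot, cams gives the robot as it stands. The module is installed in compiled form; this text tells all that it offers.
- The arm moves only by the shell command python3 -m pendant 'ROWS' [FORCE]. ROWS is JSON, a list of rows, each a list of 7 numbers: the shift along the world's x, y, z in cm, then the turn, a rotation vector about the world's x, y, z in rad, then the closure, from 0 (fully open) to 1 (shut). A call has 1 to 12 rows; each row shifts and turns the pose as measured when the row begins; what a row does not reach is not made up. A row lasts 1/10 s, in which the tool goes at most 50 mm and 8.59 degrees, less where a joint would pass 70% of its speed; a pose out of reach is approached as far as the arm can. A call is refused whole if a number of a shift passes 5 or a number of a turn 0.15, either way. A call with a gripper value outside its range is refused whole. The fingers move at their own pace and stop on an object; FORCE is the grip in N (left out, the last holds). Time passes only in rows, so rows that do not move let the fingers close. It gives the time, the measured TCP pose, the force and the opening at its end, in the units of the state.
- bot.get_state(): the state, without advancing time (a new reading comes with each control period).
- cams.camera(name): name is "scene" or "top" or "wrist"; returns (picture, depth): 420x560x3 uint8, blue, green, red; 420x560 float32, mm along the optical axis (not along the pixel's ray), 0 where there is no reading.
- cams.camera_params(name): a dict with "fx", "fy", "cx", "cy" (pixels), "view" (4x4, takes a point from world to camera coordinates). Camera axes: x right, y down, z forward; pixel columns grow to the right and rows downward; lengths in mm; the calibration is good to about 2 mm. A picture is of the moment at which its call begins: read the wrist's pose just before it. camera_params takes no time and is no camera call; for the wrist camera it gives the pose at the moment of the call.
- bot.hand_in(): hands the job in, once; it reports no verdict.
The state is a dict: "t": time; "q": joint angles; "dq": joint speeds; "tau": joint torques, N m; "ee_pos": TCP position; "orientation": TCP orientation; "contact_force": force on the tool from outside, world axes, zero at the start; "ft_torque": the same for the moment, N m; "finger_gap": opening from 0.0 (shut) to 1.0 (fully open).
Only numpy, scipy, OpenCV 4.12 (cv2) and the standard library are available. Lean on these libraries where they do the work, as an engineer would, in place of code of your own. Each camera call takes 0.05 s, during which the arm holds its last target. There are 200 camera calls.

### The job

Pick up the exhaust hanger (chrome pipe clamp on a red block), carry it to the open end of the slotted rail, feed its foot in there and slide it along until you feel the rubber buffer hidden inside. Press it firmly home against the buffer, with about 10 N and never roughly, ease off so that it stays resting there with the tell-tale pin still pushed in, and let go. Leave the funnel, the lens and the socket case where they are.

Things in the scene. Friction and masses are not known exactly. Their poses are not given: they have to be found in the camera images.
- hanger: Loose exhaust hanger, 0.2-0.42 kg, standing on its foot. Origin: centre of the foot's underside, z up, x along the foot. Steel foot 60 (x) x 30 (y) x 8.5 mm, corners rounded in plan (radius 6). Neck 28 (x) x 11 (y) mm up to 19 mm; red block 28 (x) x 20 (y) mm up to 46 mm; chrome clamp ring, axis x, 28 mm long, 34 mm diameter, top at 77 mm; ears to y = +29 mm at 55-69 mm height.
- hanger_grip (a point): Middle of the hanger's red block, 40 mm above its underside; axes as the hanger's. Grip here from above on the flat x faces, 28 mm apart, fingers closing along x. Fingertips must stay over 15 mm above the hanger's underside or they hit the rail. The hanger may enter the rail either way round.
- rail: Aluminium C-rail, slot up, fixed on a 300 x 75 x 18 mm wooden batten. Origin: centre of the batten's underside, z up, x pointing inwards from open end (x = -130 mm) to the black end plate (+130). 46 mm wide; inside 33 mm wide, 11 mm high, from z = 22 to 33 mm; slot 14 mm wide, top at 37 mm. The batten reaches 20 mm out before the open end. More than 25 N between hanger and rail or its stop is too rough.
- rail_mouth (a point): Point on the rail's inner floor at the middle of the open end; axes as the rail's. In the rail is a stop with two grey rubber pads under the roof, almost out of sight, at an unknown place: its pin meets the foot's nose 100 to 160 mm in from here, find it by feel. Rubber: 4 N per mm, 10 mm of give, damped. Seat it with about 10 N (at least 6), held a moment. Sliding friction is a few N.
- pin (a joint): Tell-tale pin in the buffer face inside the rail, m: 0 = out (3 mm proud of the buffer), 0.003 = pushed flush by a hanger touching the buffer. Weak spring (under 0.5 N): it comes out again if the hanger moves away, but cannot push the hanger back. The reading is about as noisy as its travel.
- funnel: Bystander: green plastic funnel standing mouth down, 64 mm diameter, 85 mm high. Origin: centre of its underside.
- lens: Bystander: white plastic tail light lens, 62 x 44 x 26 mm. Origin: centre of its underside.
- socket_case: Bystander: black socket set case, 100 x 160 x 22 mm, sockets to 34 mm. Origin: centre of its underside.
There are look-alikes about, which are no part of the job. Several things look just like the hanger: the one meant starts farthest to the robot's right.

How it is judged:
By the outcome, as a careful person would: the job done as asked, in the order asked, and still so for the second after the job is handed in, with the robot touching nothing.
It also fails if it takes over 64 s, if anything falls off the work surface, if the arm or the gripper's body presses on something with over 40 N, if the wrist force passes 120 N, or if a joint passes its speed limit or range.

## Working session

There is one attempt and no reset: what is moved stays moved. The work goes in short steps, Python scripts to look and compute and a shell command to move; the robot and the scene stay as the last step left them, time stands still between calls to the robot, and variables do not carry over. Pictures are saved under pics/ and viewed, about 8 in all and at most 12, crops included, and the job is handed in when it is done.

```bash
mkdir -p pics; cat > h.py <<'E'
import numpy as np, cv2
from station import bot, cams
def shot(name, f):
    P=cams.camera_params(name); im,d=cams.camera(name)
    cv2.imwrite(f'pics/{f}.png',im); np.savez(f'pics/{f}.npz',d=d,im=im,**{k:np.array(v) for k,v in P.items()})
    return im,d
def world(f):
    Z=np.load(f'pics/{f}.npz'); d=Z['d']; v,u=np.mgrid[:d.shape[0],:d.shape[1]]
    c=np.stack([(u-Z['cx'])/Z['fx']*d,(v-Z['cy'])/Z['fy']*d,d,np.ones_like(d)],-1)
    W=c@np.linalg.inv(Z['view']).T; W=W[...,:3]; W[d==0]=np.nan
    return W
E
python3 - <<'E'
from h import *
a,_=shot('top','top0'); b,_=shot('scene','sc0')
print({k:bot.get_state()[k] for k in('t','contact_force','finger_gap')})
cv2.imwrite('pics/both.png',cv2.resize(np.vstack([a,b]),None,fx=.71,fy=.71))
E
```

```text
{'t': 0.1, 'contact_force': array([ 0.46246871, -0.38792183,  0.74832036]), 'finger_gap': 0.9992186909207806}
```

View pics/top0.png

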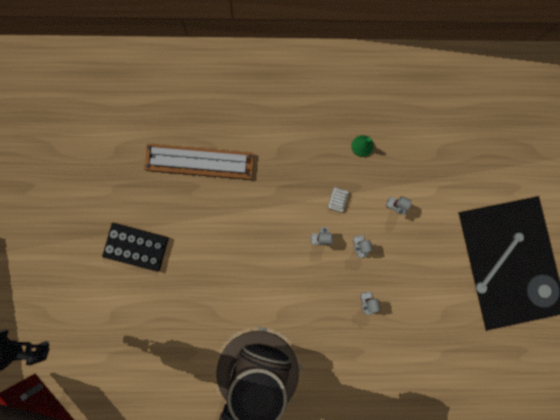

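View pics/sc0.png

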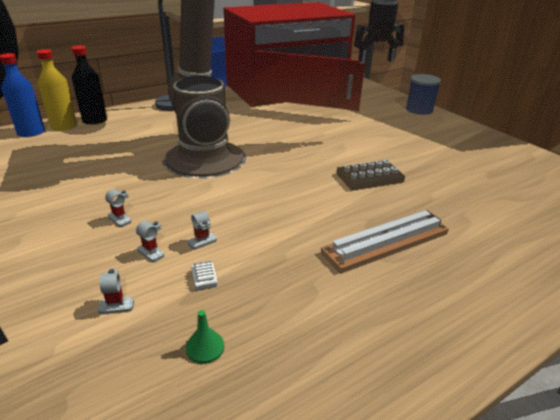

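Top view shows four look-alike hangers, at px (322,238), (362,246), (370,303) and (399,204). The funnel is at (362,146), the lens at (338,200), the rail at (200,162) and the case at (136,247). The hanger meant should be the one with the lowest y, probably (399,204). I'll measure to check.

```bash
python3 - <<'E'
from h import *
W=world('top0'); im=np.load('pics/top0.npz')['im']
for n,(u,v,r) in dict(h1=(322,238,13),h2=(362,246,13),h3=(370,303,13),h4=(399,204,13)).items():
    p=W[v-r:v+r,u-r:u+r].reshape(-1,3); 
    f=p[(p[:,2]>4)&(p[:,2]<14)]; t=p[p[:,2]>48]
    print(n,'foot',np.nanmean(f,0).round(),len(f),'top',np.nanmean(t,0).round(),np.nanmax(p[:,2]).round())
for n,(u,v) in dict(fun=(362,146),lens=(338,200),case=(136,247)).items(): print(n,W[v,u].round())
# rail
p=W[130:190,135:265]; m=(p[...,2]>28)&(p[...,2]<45)
v,u=np.nonzero(m); r=cv2.minAreaRect(p[m][:,:2].astype(np.float32)); print('rail top',r,p[m].mean(0))
m=(p[...,2]>11)&(p[...,2]<45); print('batten',cv2.minAreaRect(p[m][:,:2].astype(np.float32)))
print('floor z',np.nanmedian(W[180:220,200:300,2]))
a=cv2.resize(im[130:190,135:265],None,fx=6,fy=6,interpolation=2); 
b=cv2.resize(np.load('pics/sc0.npz')['im'][180:320,80:220],None,fx=3,fy=3); b=b[:200]
s=np.load('pics/sc0.npz')['im']
c=cv2.resize(s[200:275,310:460],None,fx=4,fy=4,interpolation=2); d=cv2.resize(im[180:230,375:425],None,fx=4,fy=4,interpolation=2)
o=np.zeros((600,800,3),np.uint8); a=cv2.resize(a,(580,268)); o[:268,:580]=a; o[:200,600:]=d; o[290:590,:600]=c
cv2.imwrite('pics/crop1.png',o)
E
```

```text
h1 foot [ 365. -171.    8.] 113 top [ 370. -178.   71.] 81.0
h2 foot [ 345. -287.    8.] 147 top [ 342. -281.   71.] 80.0
h3 foot [ 195. -303.    8.] 110 top [ 187. -300.   70.] 82.0
h4 foot [ 465. -384.    8.] 105 top [ 454. -391.   69.] 80.0
fun [ 618. -288.   43.]
lens [ 470. -223.   26.]
case [340. 332.  21.]
rail top ((581.721923828125, 166.90493774414062), (263.34375, 47.62785720825195), 85.46952819824219) [581.05820297 168.2214348   36.7257885 ]
batten ((581.6264038085938, 164.4108123779297), (300.3933410644531, 76.2001953125), 85.35029602050781)
floor z 0.28938126305297374
```

View pics/crop1.png

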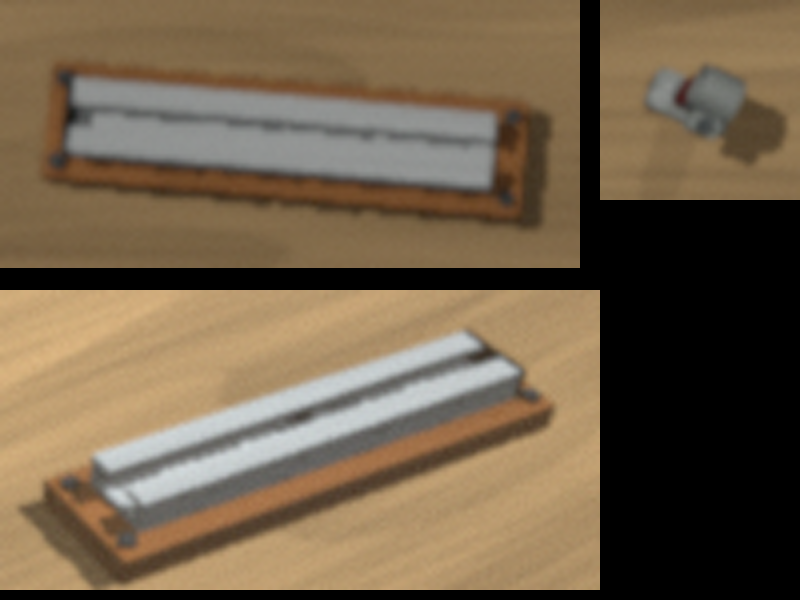

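Rail: the open end is the right one, at low y, with bare batten in front of it. The black plate is at the left. The inward yaw is about 85.4° and the mouth is near (571,36,22). The farthest right hanger is (399,204), at about (460,-385), with look-alikes at (322,238), (362,246) and (370,303). I'll go above it for a close look.

```bash
python3 -m pendant '[[1.7,-4.7,0.3,0,0,0,0],[1.7,-4.7,0.3,0,0,0,0],[1.7,-4.7,0.3,0,0,0,0],[1.7,-4.7,0.3,0,0,0,0],[1.7,-4.7,0.3,0,0,0,0],[1.7,-4.7,0.3,0,0,0,0],[1.7,-4.7,0.3,0,0,0,0],[1.7,-4.7,0.3,0,0,0,0],[1.7,-4.7,0.3,0,0,0,0],[1.7,-4.7,0.3,0,0,0,0],[1.7,-4.7,0.3,0,0,0,0],[1.7,-4.7,0.3,0,0,0,0]]'; python3 -c "
from h import *
s=bot.get_state();print(s['q'],s['orientation'].round(3),s['ee_pos'])
v=np.linalg.inv(cams.camera_params('wrist')['view']);print(v.round(2))"
```

```text
t: 1.3
ee_pos: [335.7, -59.5, 261.0]
orientation: [[0.251, 0.968, 0.001], [0.968, -0.251, -0.008], [-0.007, 0.003, -1.0]]
contact_force: [2.0, 0.7, -0.1]
finger_gap: 1.0
[ -9.67620197 -12.67327221 -17.3434612   85.19517281  -0.43148119
   4.88228149] [[ 0.251  0.968  0.001]
 [ 0.968 -0.251 -0.008]
 [-0.007  0.003 -1.   ]] [335.71107807 -59.498079   260.95526939]
[[ 2.5000e-01  9.2000e-01  3.1000e-01  2.5667e+02]
 [ 9.7000e-01 -2.4000e-01 -9.0000e-02 -3.9130e+01]
 [-1.0000e-02  3.2000e-01 -9.5000e-01  4.0305e+02]
 [ 0.0000e+00  0.0000e+00  0.0000e+00  1.0000e+00]]
```

```bash
python3 -m pendant '[[1.6,-4.6,0,0,0,0,0],[1.6,-4.6,0,0,0,0,0],[1.6,-4.6,0,0,0,0,0],[1.6,-4.6,0,0,0,0,0],[1.6,-4.6,0,0,0,0,0],[1.6,-4.6,0,0,0,0,0],[1.6,-4.6,0,0,0,0,0],[0,0,0,0,0,0,0]]'; python3 - <<'E'
from h import *
im,d=shot('wrist','w1'); W=world('w1')
print(np.nanpercentile(W[...,:2].reshape(-1,2),[1,99],axis=0).round())
cv2.imwrite('pics/w1v.png',im)
E
```

```text
t: 2.1
ee_pos: [446.4, -396.3, 255.7]
orientation: [[0.261, 0.965, -0.001], [0.965, -0.261, -0.004], [-0.004, 0.0, -1.0]]
contact_force: [0.5, -0.2, -0.6]
finger_gap: 1.0
[[ 261. -746.]
 [ 765. -116.]]
```

View pics/w1v.png

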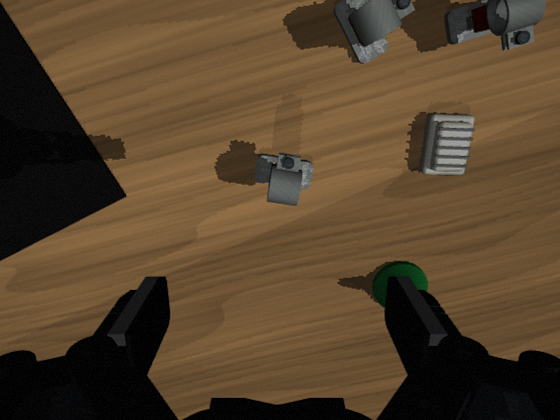

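The wrist view shows the chosen hanger at (285,178). The look-alikes are at (370,25) and (500,18), the lens at (447,145), and the funnel at (400,285). I'll measure the hanger's foot.

```bash
python3 - <<'E'
from h import *
W=world('w1'); Z=np.load('pics/w1.npz'); print(Z['fx'])
def fit(r):
    p=W[r[0]:r[1],r[2]:r[3]].reshape(-1,3); p=p[~np.isnan(p[:,0])]
    print('z hist',np.histogram(p[:,2],bins=[-5,3,6,12,16,24,44,50,60,70,76,80,90])[0])
    f=p[(p[:,2]>5)&(p[:,2]<11)]; print('foot',cv2.minAreaRect(f[:,:2].astype(np.float32)),len(f))
    t=p[(p[:,2]>50)]; print('ring',cv2.minAreaRect(t[:,:2].astype(np.float32)),t.mean(0),t[:,2].max())
    t=p[(p[:,2]>71)]; print('ring crest',cv2.minAreaRect(t[:,:2].astype(np.float32)),t.mean(0))
fit((140,220,245,325))
im=Z['im']; cv2.imwrite('pics/w1c.png',cv2.resize(im[135:225,235:335],None,fx=6,fy=6,interpolation=2))
E
```

```text
377.76927941860464
z hist [4144   15  743    0    7   11   10   46  497  639  261    0]
foot ((460.1339416503906, -396.2719421386719), (59.89944076538086, 30.29275131225586), 65.6195297241211) 747
ring ((454.321044921875, -393.6313171386719), (27.961999893188477, 45.798465728759766), 65.80997467041016) [ 452.8182486  -393.08293558   71.20810286] 78.57193699349989
ring crest ((459.8681335449219, -396.1012268066406), (27.922088623046875, 26.906530380249023), 65.80997467041016) [ 459.17909552 -395.87852986   74.85434546]
```

View pics/w1c.png

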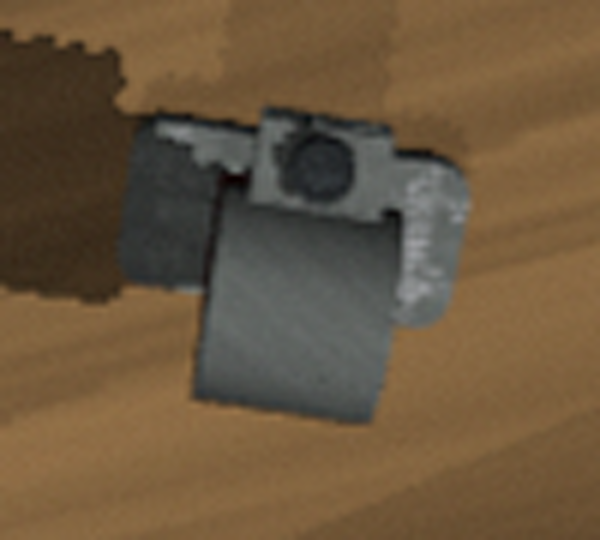

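```bash
python3 -m pendant '[[0.7,0,-2,0,0,-0.08,0],[0.7,0,-4,0,0,-0.08,0],[0,0,-4,0,0,0,0],[0,0,-4,0,0,0,0],[0,0,-1,0,0,0,0],[0,0,0,0,0,0,0]]' 40; python3 - <<'E'
from h import *
s=bot.get_state();print(s['ee_pos'],s['orientation'].round(4),np.degrees(np.arctan2(*s['orientation'][[1,0],0])))
im,d=shot('wrist','w2'); W=world('w2')
p=W.reshape(-1,3); p=p[(abs(p[:,0]-460)<60)&(abs(p[:,1]+396)<60)]
f=p[(p[:,2]>5)&(p[:,2]<11)]; print('foot',cv2.minAreaRect(f[:,:2].astype(np.float32)),len(f))
t=p[(p[:,2]>71)&(p[:,2]<85)]; print('ring crest',cv2.minAreaRect(t[:,:2].astype(np.float32)),t.mean(0))
E
```

```text
t: 2.75
ee_pos: [458.3, -388.8, 104.5]
orientation: [[0.415, 0.91, -0.0], [0.91, -0.415, -0.003], [-0.003, 0.001, -1.0]]
contact_force: [-0.3, 0.1, 1.1]
finger_gap: 1.002
[ 458.2553519  -388.80344746  104.52978756] [[ 0.4153  0.9097 -0.    ]
 [ 0.9097 -0.4153 -0.0034]
 [-0.0031  0.0014 -1.    ]] 65.459381756481
foot ((459.9406433105469, -395.9830627441406), (60.10917663574219, 31.00505256652832), 65.83678436279297) 1787
ring crest ((459.4827880859375, -395.65032958984375), (27.807342529296875, 27.267112731933594), 66.276123046875) [ 458.04769931 -394.96053216   74.87908097]
```

```bash
python3 -m pendant '[[0.16,-0.72,0,0,0,0.005,0],[0,0,0,0,0,0,0]]'; python3 -m pendant '[[0,0,-2.5,0,0,0,0],[0,0,-2.5,0,0,0,0],[0,0,-1.5,0,0,0,0],[0,0,0,0,0,0,0]]'
```

```text
t: 3.0
ee_pos: [461.7, -397.5, 109.8]
orientation: [[0.41, 0.912, 0.005], [0.912, -0.41, -0.008], [-0.005, 0.008, -1.0]]
contact_force: [-0.1, 0.2, 0.8]
finger_gap: 1.0
t: 3.4
ee_pos: [466.2, -402.3, 52.0]
orientation: [[0.411, 0.912, 0.016], [0.912, -0.41, -0.018], [-0.009, 0.022, -1.0]]
contact_force: [-0.2, 0.3, 0.6]
finger_gap: 1.005
```

```bash
python3 -m pendant '[[-0.6,0.6,0,0.018,0.016,0,0],[0,0,0,0,0,0,0],[0,0,0,0,0,0,0]]'
```

```text
t: 3.7
ee_pos: [461.5, -397.6, 56.4]
orientation: [[0.411, 0.912, 0.003], [0.912, -0.411, -0.002], [-0.0, 0.004, -1.0]]
contact_force: [-0.3, 0.3, -0.1]
finger_gap: 0.998
```

```bash
python3 -m pendant '[[-0.1,0.1,-1.2,0,0,0,0],[0,0,-1.2,0,0,0,0],[0,0,-1.0,0,0,0,0],[0,0,0,0,0,0,0],[0,0,0,0,0,0,0]]'
```

```text
t: 4.2
ee_pos: [460.7, -396.8, 20.2]
orientation: [[0.411, 0.912, 0.004], [0.912, -0.411, -0.003], [-0.0, 0.005, -1.0]]
contact_force: [0.3, -0.1, 0.5]
finger_gap: 0.999
```

```bash
python3 -m pendant '[[0,0,0,0,0.004,0,0.3],[0,0,0,0,0,0,0.6],[0,0,0,0,0,0,1],[0,0,0,0,0,0,1],[0,0,0,0,0,0,1],[0,0,0,0,0,0,1],[0,0,0,0,0,0,1]]' 60; python3 -m pendant '[[0,0,1,0,0,0,1],[0,0,2,0,0,0,1],[0,0,3,0,0,0,1],[0,0,3,0,0,0,1],[0,0,0,0,0,0,1],[0,0,0,0,0,0,1]]'
```

```text
t: 4.9
ee_pos: [461.3, -396.8, 20.9]
orientation: [[0.411, 0.912, 0.001], [0.912, -0.411, -0.002], [-0.002, 0.002, -1.0]]
contact_force: [0.2, -0.2, -0.9]
finger_gap: 0.317
t: 5.5
ee_pos: [458.3, -394.5, 112.2]
orientation: [[0.411, 0.912, -0.005], [0.912, -0.411, 0.002], [0.0, -0.006, -1.0]]
contact_force: [-0.6, -0.0, -3.8]
finger_gap: 0.315
```

```bash
python3 -m pendant '[[1,4.2,1,0,0,0.085,1],[1,4.4,1,0,0,0.085,1],[1,4.4,1,0,0,0.085,1],[1,4.4,1,0,0,0.085,1],[1.3,4.4,0,0,0,0,1],[1.3,4.4,0,0,0,0,1],[1.3,4.4,0,0,0,0,1],[0.8,2,0,0,0,0,1],[0,0,0,0,0,0,1],[0,0,0,0,0,0,1]]'; python3 - <<'E'
from h import *
s=bot.get_state();print(s['ee_pos'],np.degrees(np.arctan2(*s['orientation'][[1,0],0])),s['contact_force'])
im,d=shot('wrist','w3'); W=world('w3'); cv2.imwrite('pics/w3v.png',im)
m=(W[...,2]>30)&(W[...,2]<44)&(W[...,1]>10)&(W[...,0]>500)
print(W[m].min(0),W[m].max(0),np.median(W[m],0),cv2.minAreaRect(W[m][:,:2].astype(np.float32)))
E
```

```text
t: 6.5
ee_pos: [539.2, -55.2, 137.3]
orientation: [[0.072, 0.997, -0.025], [0.997, -0.072, 0.005], [0.003, -0.025, -1.0]]
contact_force: [-0.9, 0.1, -3.2]
finger_gap: 0.314
[539.1522334  -55.16902494 137.34826081] 85.85914296577998 [-0.85608792  0.14754866 -3.2073893 ]
[548.88111179  31.34781484  30.01847754] [604.05308635 142.86343995  39.25716182] [570.75209006  85.61773013  36.58683776] ((576.6072998046875, 88.76532745361328), (111.9607925415039, 47.25636672973633), 85.42784118652344)
```

View pics/w3v.png

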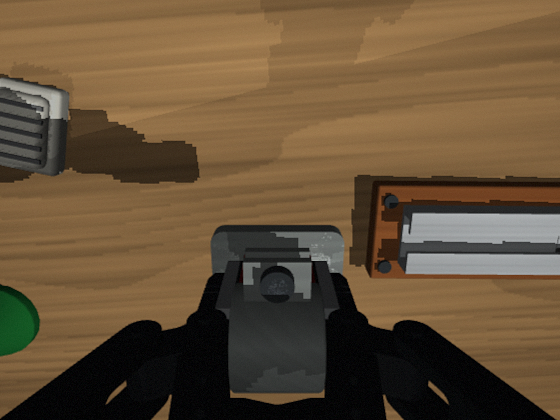

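The picture shows the hanger held, with its foot at (280,240). The rail's open mouth is at (405,240) and its slot runs along row ~233. Next I'll fit the slot line, the mouth and the foot's position in the hand.

```bash
python3 - <<'E'
from h import *
W=world('w3'); p=W.reshape(-1,3); p=p[~np.isnan(p[:,0])]
R=p[(p[:,1]>15)&(p[:,0]>530)&(p[:,0]<620)&(p[:,2]>5)&(p[:,2]<45)]
print('zhist',np.histogram(R[:,2],bins=np.arange(4,46,2)))
top=R[R[:,2]>34.5]; print('ymin top',np.percentile(top[:,1],[.2,1,3]))
for y in (50,70,90,110,130):
    q=top[abs(top[:,1]-y)<5]; xs=np.sort(q[:,0]); g=np.diff(xs); i=g.argmax(); print(y,'out',xs[0],xs[-1],'slot',xs[i],xs[i+1],'mid',(xs[i]+xs[i+1])/2,np.mean([xs[0],xs[-1]]))
b=R[(R[:,2]>15)&(R[:,2]<20)]; print('batten',b.min(0),b[:,2].mean(), b.max(0))
# hanger
p=p[(abs(p[:,0]-539)<60)&(abs(p[:,1]+55)<45)&(p[:,2]>90)]
print(np.histogram(p[:,2],bins=np.arange(90,200,4)))
z=p[p[:,2]<140]; f=p[(p[:,2]>115)&(p[:,2]<130)]; print('foot',cv2.minAreaRect(f[:,:2].astype(np.float32)),np.percentile(f,[1,50,99],axis=0),len(f))
E
```

```text
zhist (array([  61,  149,  132,  134,  146,  213, 4092, 1954, 2259, 1002,  156,
        149,  154,  156,  263, 1253, 5460,  121,    0,    0]), array([ 4,  6,  8, 10, 12, 14, 16, 18, 20, 22, 24, 26, 28, 30, 32, 34, 36,
       38, 40, 42, 44]))
ymin top [32.13378447 33.67067015 35.99363079]
50 out 549.6270611411305 596.4072704391252 slot 567.3346297629234 579.602414946565 mid 573.4685223547442 573.0171657901278
70 out 551.4235609225965 598.769560339261 slot 568.7016771607163 581.4535817612083 mid 575.0776294609623 575.0965606309287
90 out 553.0924817381517 600.2010055475879 slot 569.7873049038911 583.1953479628465 mid 576.4913264333688 576.6467436428698
110 out 554.6850265791848 601.7765705890534 slot 571.7919776397943 584.6686875666037 mid 578.230332603199 578.2307985841192
130 out 556.4640394051721 602.9137182884299 slot 573.1183922362385 586.3771462520662 mid 579.7477692441523 579.688878846801
batten [533.45672101  15.00473648  15.02739841] 17.64949085677465 [619.57011666 158.76205562  19.9972767 ]
(array([    0,     0,     0,     0,     0,     0,   146,   402,  3426,
         170,     0,     4,    27,   193,   287,   377,   401,   377,
         365,   364,   451,   876,  2231,  4013,  4594, 10470,  3450]), array([ 90,  94,  98, 102, 106, 110, 114, 118, 122, 126, 130, 134, 138,
       142, 146, 150, 154, 158, 162, 166, 170, 174, 178, 182, 186, 190,
       194, 198]))
foot ((531.9627075195312, -56.30596923828125), (60.2491455078125, 22.18294334411621), 86.53532409667969) [[520.04885888 -85.76690952 116.90265237]
 [526.35132352 -55.66148151 124.79856697]
 [542.25370313 -26.87169181 126.3521401 ]] 4144
```

```bash
python3 -m pendant '[[1.5,1.7,-1.5,-0.005,-0.02,-0.006,1],[1.5,1.7,-1.5,0,0,0,1],[0.3,0.3,-1.5,0,0,0,1],[0,0,0,0,0,0,1],[0,0,0,0,0,0,1],[0,0,0,0,0,0,1]]'
```

```text
t: 7.15
ee_pos: [570.4, -25.2, 89.5]
orientation: [[0.09, 0.996, -0.008], [0.996, -0.09, -0.001], [-0.002, -0.008, -1.0]]
contact_force: [-0.6, 0.6, -3.2]
finger_gap: 0.315
```

```bash
python3 -m pendant '[[0,0,-1.5,0,-0.007,0.012,1],[0,0,-1.5,0,0,0,1],[0,0,-1,0,0,0,1],[0,0,0,0,0,0,1],[0,0,0,0,0,0,1],[0,0,0,0,0,0,1]]'; python3 - <<'E'
from h import *
s=bot.get_state();print(s['ee_pos'],np.degrees(np.arctan2(*s['orientation'][[1,0],0])),s['orientation'].round(4)[:,2],s['contact_force'])
im,d=shot('wrist','w4'); W=world('w4'); cv2.imwrite('pics/w4v.png',im)
p=W.reshape(-1,3); p=p[~np.isnan(p[:,0])]; e=s['ee_pos']
R=p[(p[:,1]>20)&(p[:,0]>530)&(p[:,0]<620)&(p[:,2]>5)&(p[:,2]<45)]
top=R[R[:,2]>34.5]; print('ymin top',np.percentile(top[:,1],[.2,1,3]))
for y in (45,55,65,75,85,95):
    q=top[abs(top[:,1]-y)<5]
    if len(q)<20: continue
    xs=np.sort(q[:,0]); g=np.diff(xs); i=g.argmax(); print(y,'out',xs[0],xs[-1],'slot',xs[i],xs[i+1],'mid',(xs[i]+xs[i+1])/2,np.mean([xs[0],xs[-1]]))
f=p[(abs(p[:,0]-e[0])<40)&(abs(p[:,1]-e[1])<40)&(abs(p[:,2]-e[2]+12.5)<4)]
print('foot',cv2.minAreaRect(f[:,:2].astype(np.float32)),np.percentile(f,[1,50,99],axis=0),len(f))
for y in range(-50,2,6):
    q=f[abs(f[:,1]-y)<3]; print(y,np.percentile(q[:,0],[1,5]).round(1), np.median(q[:,2]).round(1))
E
```

```text
t: 7.75
ee_pos: [571.9, -28.8, 53.8]
orientation: [[0.083, 0.997, 0.006], [0.997, -0.083, -0.002], [-0.002, 0.006, -1.0]]
contact_force: [-0.1, -0.7, -3.5]
finger_gap: 0.311
[571.9115071  -28.80188726  53.7506063 ] 85.24725230068118 [ 0.0063 -0.0024 -1.    ] [-0.14559548 -0.74103696 -3.5316703 ]
ymin top [32.18854948 33.22346766 35.07058173]
45 out 549.1216010464186 596.4089213990471 slot 566.430145674577 578.8430552336563 mid 572.6366004541167 572.7652612227329
55 out 549.9218497151621 597.6601811284876 slot 567.3904506168936 579.8353806454022 mid 573.6129156311479 573.7910154218248
65 out 550.8741576400537 597.9060999339865 slot 568.0844336296926 580.567932778966 mid 574.3261832043293 574.3901287870201
75 out 551.685711798343 599.459347080297 slot 568.5526802248863 581.7021778356545 mid 575.1274290302704 575.5725294393201
85 out 552.470417147124 599.9728844120248 slot 569.5043834158625 582.5009866954688 mid 576.0026850556657 576.2216507795744
95 out 553.4571325665543 600.4619729505032 slot 570.6688835787944 583.2335372657041 mid 576.9512104222492 576.9595527585287
foot ((565.041259765625, -29.945083618164062), (60.34808349609375, 21.755168914794922), 85.07870483398438) [[553.26240803 -59.52195821  37.72881425]
 [560.38519302 -29.24532079  40.99377157]
 [576.01772078  -0.57786224  42.3425344 ]] 3646
-50 [552.8 553.3] 41.0
-44 [553.3 553.6] 41.1
-38 [553.7 554.1] 41.0
-32 [554.3 554.6] 41.0
-26 [554.8 555.1] 40.9
-20 [555.3 555.6] 40.8
-14 [555.9 556.2] 41.0
-8 [556.4 556.8] 41.0
-2 [557.  557.8] 40.9
```

View pics/w4v.png

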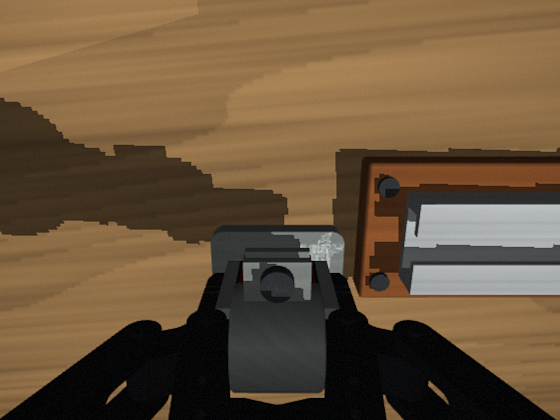

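The foot sits 2.6 mm too far in +x relative to the slot line. I'll correct that and go down to insertion height, TCP z ≈ 44.

```bash
python3 -m pendant '[[-0.27,0,-0.5,0.002,0.005,0.003,1],[0,0,-0.3,0,0,0,1],[0,0,0,0,0,0,1],[0,0,0,0,0,0,1]]'
```

```text
t: 8.2
ee_pos: [569.9, -28.7, 46.4]
orientation: [[0.079, 0.997, 0.003], [0.997, -0.079, -0.0], [-0.0, 0.003, -1.0]]
contact_force: [-0.2, -0.6, -4.4]
finger_gap: 0.316
```

```bash
python3 -m pendant '[[-0.07,0,-0.23,0,0.003,0,1],[0,0,0,0,0,0,1],[0,0,0,0,0,0,1]]'
```

```text
t: 8.5
ee_pos: [569.2, -28.6, 43.9]
orientation: [[0.079, 0.997, -0.0], [0.997, -0.079, -0.0], [-0.0, -0.0, -1.0]]
contact_force: [0.5, -0.3, -3.4]
finger_gap: 0.315
```

```bash
python3 -m pendant '[[0.04,0.5,0,0,0,0,1],[0.04,0.5,0,0,0,0,1],[0.04,0.5,0,0,0,0,1],[0.04,0.5,0,0,0,0,1],[0.04,0.5,0,0,0,0,1],[0.04,0.5,0,0,0,0,1],[0,0,0,0,0,0,1]]'
```

```text
t: 9.2
ee_pos: [572.0, 4.7, 44.1]
orientation: [[0.078, 0.997, 0.0], [0.997, -0.078, 0.0], [0.0, 0.0, -1.0]]
contact_force: [0.5, -0.9, -3.0]
finger_gap: 0.318
```

```bash
python3 -m pendant '[[0.02,0.3,0,0,0,0,1],[0.02,0.3,0,0,0,0,1],[0.02,0.3,0,0,0,0,1],[0.02,0.3,0,0,0,0,1],[0,0,0,0,0,0,1]]'
```

```text
t: 9.7
ee_pos: [572.8, 17.7, 44.1]
orientation: [[0.078, 0.997, 0.0], [0.997, -0.078, -0.0], [-0.0, 0.0, -1.0]]
contact_force: [-0.0, 0.2, -3.0]
finger_gap: 0.316
```

```bash
python3 -m pendant '[[0.03,0.3,0,0,0,0,1],[0.03,0.3,0,0,0,0,1],[0.03,0.3,0,0,0,0,1],[0.03,0.4,0,0,0,0,1],[0.03,0.4,0,0,0,0,1],[0,0,0,0,0,0,1]]'
```

```text
t: 10.3
ee_pos: [574.5, 36.1, 44.1]
orientation: [[0.079, 0.997, 0.0], [0.997, -0.079, 0.0], [0.0, 0.0, -1.0]]
contact_force: [0.3, 0.4, -4.2]
finger_gap: 0.319
```

```bash
python3 -m pendant '[[0.04,0.5,0,0,0,0,1],[0.04,0.5,0,0,0,0,1],[0.04,0.5,0,0,0,0,1],[0.04,0.5,0,0,0,0,1],[0.04,0.5,0,0,0,0,1],[0.04,0.5,0,0,0,0,1],[0.04,0.5,0,0,0,0,1],[0.04,0.5,0,0,0,0,1],[0.04,0.5,0,0,0,0,1],[0.03,0.3,0,0,0,0,1],[0,0,0,0,0,0,1]]'
```

```text
t: 11.4
ee_pos: [578.7, 88.9, 44.0]
orientation: [[0.078, 0.997, 0.0], [0.997, -0.078, 0.0], [0.0, 0.0, -1.0]]
contact_force: [0.4, 0.1, -3.8]
finger_gap: 0.321
```

```bash
python3 -m pendant '[[0.03,0.4,0,0,0,0,1],[0.03,0.4,0,0,0,0,1],[0.02,0.3,0,0,0,0,1],[0,0,0,0,0,0,1],[0,0,0,0,0,0,1]]';  python3 -m pendant '[[0.02,0.2,0,0,0,0,1],[0.015,0.15,0,0,0,0,1],[0.01,0.1,0,0,0,0,1],[0,0,0,0,0,0,1]]'
```

```text
t: 11.9
ee_pos: [579.5, 100.7, 44.0]
orientation: [[0.078, 0.997, 0.0], [0.997, -0.078, -0.0], [-0.0, 0.0, -1.0]]
contact_force: [-1.1, 0.1, -3.3]
finger_gap: 0.314
t: 12.3
ee_pos: [580.0, 105.2, 44.0]
orientation: [[0.079, 0.997, 0.0], [0.997, -0.079, -0.0], [-0.0, 0.0, -1.0]]
contact_force: [-0.4, 0.3, -4.4]
finger_gap: 0.32
```

```bash
python3 -m pendant '[[0.015,0.15,0,0,0,0,1],[0.015,0.15,0,0,0,0,1],[0.01,0.1,0,0,0,0,1],[0,0,0,0,0,0,1]]'
```

```text
t: 12.7
ee_pos: [580.5, 109.5, 44.0]
orientation: [[0.079, 0.997, 0.0], [0.997, -0.079, -0.0], [-0.0, 0.0, -1.0]]
contact_force: [0.7, 0.5, -4.1]
finger_gap: 0.313
```

```bash
python3 -m pendant '[[0.01,0.15,0,0,0,0,1],[0.01,0.15,0,0,0,0,1],[0.01,0.15,0,0,0,0,1],[0,0,0,0,0,0,1]]'
```

```text
t: 13.1
ee_pos: [580.8, 114.5, 44.0]
orientation: [[0.079, 0.997, 0.0], [0.997, -0.079, -0.0], [-0.0, 0.0, -1.0]]
contact_force: [0.6, -0.4, -2.6]
finger_gap: 0.313
```

```bash
python3 -c "
from h import *; s=bot.get_state(); print(s.keys())"
```

```text
dict_keys(['t', 'q', 'dq', 'tau', 'ee_pos', 'orientation', 'contact_force', 'ft_torque', 'finger_gap'])
```

```bash
python3 -m pendant '[[0.012,0.15,0,0,0,0,1],[0.012,0.15,0,0,0,0,1],[0.012,0.15,0,0,0,0,1],[0,0,0,0,0,0,1]]'
```

```text
t: 13.5
ee_pos: [581.1, 119.3, 44.0]
orientation: [[0.079, 0.997, -0.0], [0.997, -0.079, -0.001], [-0.001, 0.0, -1.0]]
contact_force: [0.5, -0.2, -3.4]
finger_gap: 0.315
```

```bash
grep -c . h.py; python3 -c "
from h import *; s=bot.get_state(); print(s['contact_force'],s['ee_pos'])"
```

```text
11
[ 0.4569584  -0.19587601 -3.38056788] [581.14252273 119.26205163  43.95714511]
```

```bash
python3 -m pendant '[[0.012,0.15,0,0,0,0,1],[0.012,0.15,0,0,0,0,1],[0.012,0.15,0,0,0,0,1],[0,0,0,0,0,0,1]]'
```

```text
t: 13.9
ee_pos: [581.3, 121.8, 44.1]
orientation: [[0.08, 0.997, -0.0], [0.997, -0.08, -0.006], [-0.006, 0.0, -1.0]]
contact_force: [-0.5, -2.8, -2.7]
finger_gap: 0.319
```

```bash
python3 -m pendant '[[0.008,0.1,0,0,0,0,1],[0,0,0,0,0,0,1]]'
```

```text
t: 14.1
ee_pos: [581.3, 122.0, 44.1]
orientation: [[0.081, 0.997, -0.0], [0.997, -0.081, -0.007], [-0.007, 0.0, -1.0]]
contact_force: [-0.1, -3.0, -2.7]
finger_gap: 0.314
```

```bash
python3 -m pendant '[[0.02,0.25,0,0,0,0,1],[0.02,0.25,0,0,0,0,1]]'
```

```text
t: 14.3
ee_pos: [581.4, 123.9, 44.3]
orientation: [[0.083, 0.997, -0.0], [0.996, -0.083, -0.014], [-0.014, 0.001, -1.0]]
contact_force: [-1.0, -10.9, 1.0]
finger_gap: 0.318
```

Contact: about +8 N over 1.9 mm, so 4 N/mm, which is the rubber. Now I'll hold about 10 N.

```bash
python3 -m pendant '[[0.01,0.15,0,0.004,0,0,1],[0.01,0.15,0,0.004,0,0,1]]'
```

```text
t: 14.5
ee_pos: [581.3, 123.5, 44.3]
orientation: [[0.085, 0.996, -0.001], [0.996, -0.085, -0.014], [-0.014, 0.001, -1.0]]
contact_force: [-0.2, -9.0, -1.1]
finger_gap: 0.317
```

```bash
python3 -m pendant '[[0.01,0.18,0,0.003,0,0,1],[0.01,0.18,0,0.003,0,0,1],[0.01,0.18,0,0.003,0,0,1]]'; python3 -m pendant '[[0.01,0.18,0,0.003,0,0,1],[0.01,0.18,0,0.003,0,0,1],[0.01,0.18,0,0.003,0,0,1]]'
```

```text
t: 14.8
ee_pos: [581.2, 123.7, 44.4]
orientation: [[0.088, 0.996, -0.001], [0.996, -0.088, -0.016], [-0.016, 0.001, -1.0]]
contact_force: [-0.2, -9.3, -0.1]
finger_gap: 0.321
t: 15.1
ee_pos: [581.2, 123.7, 44.5]
orientation: [[0.091, 0.996, -0.001], [0.996, -0.091, -0.018], [-0.018, 0.001, -1.0]]
contact_force: [-1.0, -9.4, -0.8]
finger_gap: 0.32
```

```bash
python3 -m pendant '[[0.015,0.21,0,0.008,0,0.006,1],[0.015,0.21,0,0.008,0,0.004,1],[0.015,0.21,0,0.008,0,0,1],[0.015,0.21,0,0.008,0,0,1]]'
```

```text
t: 15.5
ee_pos: [581.3, 123.8, 44.1]
orientation: [[0.086, 0.996, -0.001], [0.996, -0.086, -0.004], [-0.004, -0.001, -1.0]]
contact_force: [-1.1, -10.3, -1.2]
finger_gap: 0.316
```

Seated at 10 N for over a second. Now I'll ease off and lower onto the floor.

```bash
python3 -m pendant '[[0.01,0.14,-0.03,0.003,0,0.004,1],[0.01,0.1,-0.04,0.002,0,0.002,1],[0.005,0.06,-0.04,0.002,0,0,1]]'; python3 -m pendant '[[0,0.05,-0.04,0.001,0,0,1],[0,0.05,-0.04,0,0,0,1]]'
```

```text
t: 15.8
ee_pos: [581.4, 122.7, 43.6]
orientation: [[0.082, 0.997, -0.001], [0.997, -0.082, -0.005], [-0.005, -0.001, -1.0]]
contact_force: [-1.4, -4.3, 0.0]
finger_gap: 0.318
t: 16.0
ee_pos: [581.4, 122.3, 43.2]
orientation: [[0.083, 0.997, -0.001], [0.996, -0.083, -0.006], [-0.006, -0.0, -1.0]]
contact_force: [-1.9, -5.7, -0.3]
finger_gap: 0.316
```

```bash
python3 -m pendant '[[0,0.04,-0.02,0.004,0,0,1],[0,0.03,-0.02,0.002,0,0,1]]'; python3 -m pendant '[[0,0.03,-0.01,0.002,0,0,1],[0,0.02,0,0.002,0,0,1]]'
```

```text
t: 16.2
ee_pos: [581.4, 122.2, 43.0]
orientation: [[0.084, 0.996, -0.001], [0.996, -0.084, -0.001], [-0.002, -0.001, -1.0]]
contact_force: [-0.9, -4.6, -0.7]
finger_gap: 0.318
t: 16.4
ee_pos: [581.4, 122.1, 43.0]
orientation: [[0.084, 0.996, -0.001], [0.996, -0.084, 0.002], [0.001, -0.001, -1.0]]
contact_force: [-0.8, -4.9, -2.5]
finger_gap: 0.315
```

```bash
python3 -m pendant '[[0,-0.02,0,0,0,0,1],[0,0,0,0,0,0,1]]'
```

```text
t: 16.6
ee_pos: [581.4, 122.0, 43.0]
orientation: [[0.084, 0.996, -0.001], [0.996, -0.084, 0.002], [0.002, -0.001, -1.0]]
contact_force: [-1.0, -5.1, -1.4]
finger_gap: 0.317
```

```bash
python3 -m pendant '[[-0.004,-0.05,0,0,0,0,1],[-0.002,-0.03,0,0,0,0,1]]'
```

```text
t: 16.8
ee_pos: [581.4, 121.8, 43.0]
orientation: [[0.084, 0.996, -0.0], [0.996, -0.084, 0.003], [0.003, -0.001, -1.0]]
contact_force: [-0.7, -2.2, -1.2]
finger_gap: 0.317
```

```bash
python3 -m pendant '[[0,0,0,0,0,0,0.6],[0,0,0,0,0,0,0.5],[0,0,0,0,0,0,0.3],[0,0,0,0,0,0,0.1],[0,0,0,0,0,0,0],[0,0,0,0,0,0,0]]' ; python3 -m pendant '[[0,0,1,0,0,0,0],[0,0,2,0,0,0,0],[0,0,3,0,0,0,0],[0,0,3,0,0,0,0],[0,0,0,0,0,0,0],[0,0,0,0,0,0,0]]'; python3 - <<'E'
from h import *
im,d=shot('wrist','w5'); W=world('w5'); cv2.imwrite('pics/w5v.png',im)
p=W.reshape(-1,3); p=p[(abs(p[:,0]-581)<40)&(abs(p[:,1]-121)<50)]
t=p[(p[:,2]>90)&(p[:,2]<101)]; r=cv2.minAreaRect(t[:,:2].astype(np.float32)); print('ring',r,t[:,2].max(),len(t))
print(bot.get_state()['contact_force'],bot.get_state()['t'])
E
```

```text
t: 17.4
ee_pos: [583.5, 125.0, 45.2]
orientation: [[0.082, 0.997, 0.004], [0.997, -0.082, 0.01], [0.01, 0.003, -1.0]]
contact_force: [-0.4, -0.1, -0.1]
finger_gap: 0.998
t: 18.0
ee_pos: [582.5, 124.8, 140.8]
orientation: [[0.082, 0.997, 0.004], [0.997, -0.082, 0.01], [0.01, 0.003, -1.0]]
contact_force: [-0.1, 0.2, -1.1]
finger_gap: 1.003
ring ((572.1654663085938, 120.38894653320312), (27.88776206970215, 41.61588668823242), 85.02568054199219) 100.4999798402174 2797
[ 0.07096624 -0.68273845  0.52374921] 18.05
```

View pics/w5v.png

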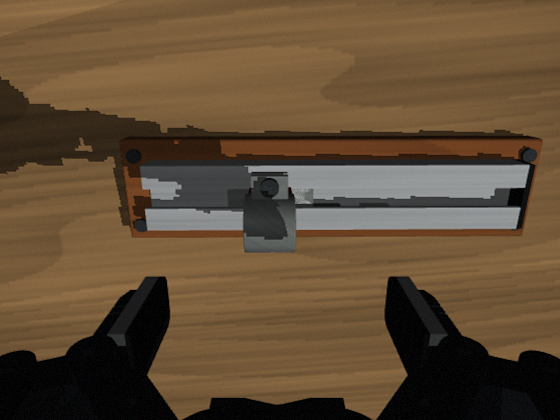

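The hanger is in the rail with its ring at (270,220). The hand jumped about 3 mm as it let go, so I can't be sure the contact held to within a millimetre. I'll check by feel: straddle the hanger with half-open fingers, nudge it gently inwards, and back off.

```bash
python3 -m pendant '[[-0.1,-0.35,0,-0.01,0.004,0,0.45],[0,0,0,0,0,0,0.45],[0,0,0,0,0,0,0.45],[0,0,0,0,0,0,0.45]]'; python3 -m pendant '[[0,0,-2,0,0,0,0.45],[0,0,-2,0,0,0,0.45],[0,0,0,0,0,0,0.45],[0,0,0,0,0,0,0.45]]'
```

```text
t: 18.45
ee_pos: [580.1, 120.7, 138.1]
orientation: [[0.082, 0.997, -0.005], [0.997, -0.082, -0.002], [-0.002, -0.005, -1.0]]
contact_force: [-1.0, 0.5, -0.3]
finger_gap: 0.55
t: 18.85
ee_pos: [579.7, 120.7, 96.6]
orientation: [[0.082, 0.997, -0.006], [0.997, -0.082, -0.002], [-0.002, -0.006, -1.0]]
contact_force: [0.0, 0.2, -0.2]
finger_gap: 0.549
```

```bash
python3 -m pendant '[[0.1,0,-2,0.002,-0.005,0,0.45],[0,0,-2,0,0,0,0.45],[0,0,-1,0,0,0,0.45],[0,0,-0.3,0,0,0,0.45],[0,0,0,0,0,0,0.45],[0,0,0,0,0,0,0.45]]'
```

```text
t: 19.45
ee_pos: [583.7, 121.3, 47.8]
orientation: [[0.082, 0.997, 0.006], [0.997, -0.082, 0.001], [0.002, 0.006, -1.0]]
contact_force: [-0.4, 0.0, -0.0]
finger_gap: 0.551
```

```bash
python3 -m pendant '[[-0.25,0.2,-0.3,0,0.005,0,0.45],[0,0.2,0,0,0,0,0.45],[0,0,0,0,0,0,0.45],[0,0,0,0,0,0,0.45]]'; python3 -m pendant '[[0.01,0.15,0,0,0,0,0.45],[0.01,0.1,0,0,0,0,0.45],[0,0,0,0,0,0,0.45]]'
```

```text
t: 19.85
ee_pos: [582.3, 126.1, 46.9]
orientation: [[0.082, 0.997, 0.004], [0.997, -0.082, 0.002], [0.003, 0.004, -1.0]]
contact_force: [0.1, 0.2, -0.5]
finger_gap: 0.549
t: 20.15
ee_pos: [582.7, 128.8, 47.2]
orientation: [[0.082, 0.997, 0.004], [0.997, -0.082, 0.002], [0.003, 0.004, -1.0]]
contact_force: [-1.0, 0.7, -0.5]
finger_gap: 0.55
```

```bash
python3 -m pendant '[[0.005,0.06,0,0,0,0,0.45],[0.005,0.06,0,0,0,0,0.45]]'
```

```text
t: 20.35
ee_pos: [582.7, 130.1, 47.1]
orientation: [[0.082, 0.997, 0.004], [0.997, -0.082, 0.002], [0.003, 0.004, -1.0]]
contact_force: [-0.0, 1.1, 0.9]
finger_gap: 0.548
```

```bash
python3 -m pendant '[[0.005,0.06,0,0,0,0,0.45],[0.005,0.06,0,0,0,0,0.45]]'
```

```text
t: 20.55
ee_pos: [582.8, 130.8, 47.0]
orientation: [[0.083, 0.997, 0.004], [0.997, -0.083, 0.001], [0.001, 0.004, -1.0]]
contact_force: [0.1, -3.5, 0.9]
finger_gap: 0.546
```

```bash
python3 -m pendant '[[0.005,0.08,0,0,0,0,0.45],[0.005,0.09,0,0,0,0,0.45]]'
```

```text
t: 20.75
ee_pos: [582.8, 131.0, 47.1]
orientation: [[0.084, 0.996, 0.004], [0.997, -0.084, -0.002], [-0.002, 0.004, -1.0]]
contact_force: [-0.2, -5.5, 1.5]
finger_gap: 0.552
```

Force rises steadily to 5.5 N with almost no motion, which is above any floor friction, so the hanger is against the rubber. I'll back off gently, centre, open and lift.

```bash
python3 -m pendant '[[0,0,0,0,0,0,0.45],[0,-0.04,0,0,0,0,0.45],[-0.005,-0.06,0,0,0,0,0.45],[-0.01,-0.1,0,0,0,0,0.45],[-0.015,-0.2,0,0,0,0,0.45],[-0.02,-0.25,0,0,0,0,0.45],[0,-0.1,0,0,0,0,0.45],[0,0,0,0,0,0,0.45]]'
```

```text
t: 21.55
ee_pos: [582.3, 124.9, 47.0]
orientation: [[0.082, 0.997, 0.004], [0.997, -0.082, 0.002], [0.002, 0.004, -1.0]]
contact_force: [0.5, 0.4, 0.7]
finger_gap: 0.547
```

```bash
python3 -m pendant '[[-0.02,-0.2,0,0,0,0,0.4],[0,0,0,0,0,0,0],[0,0,0,0,0,0,0],[0,0,0,0,0,0,0],[0,0,1,0,0,0,0],[0,0,2,0,0,0,0],[0,0,3,0,0,0,0],[0,0,3,0,0,0,0],[0,0,0,0,0,0,0],[0,0,0,0,0,0,0]]'; python3 - <<'E'
from h import *
im,d=shot('wrist','w6'); W=world('w6'); a,_=shot('scene','sc6')
p=W.reshape(-1,3); p=p[(abs(p[:,0]-581)<40)&(abs(p[:,1]-121)<50)]
t=p[(p[:,2]>90)&(p[:,2]<101)]; r=cv2.minAreaRect(t[:,:2].astype(np.float32)); print('ring',r,t[:,2].max(),len(t))
cv2.imwrite('pics/sc6v.png',np.vstack([cv2.resize(a,(400,300)),cv2.resize(im,(400,300))]))
E
```

```text
t: 22.55
ee_pos: [581.2, 122.8, 142.8]
orientation: [[0.082, 0.997, 0.004], [0.997, -0.082, 0.002], [0.003, 0.003, -1.0]]
contact_force: [-0.3, -0.8, -0.3]
finger_gap: 0.999
ring ((571.908447265625, 120.31912231445312), (28.03690528869629, 41.167179107666016), 85.13928985595703) 100.71449687765784 2713
```

View pics/sc6v.png

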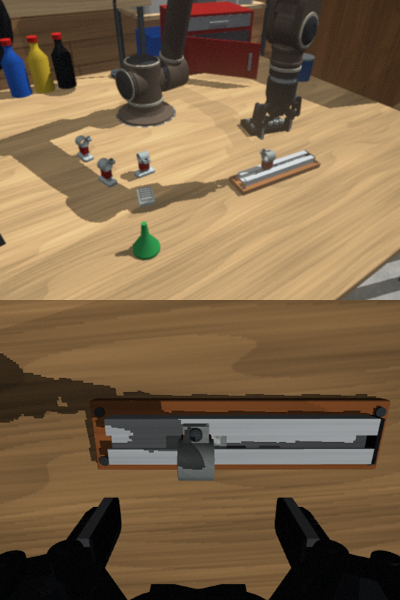

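The hanger stands upright in the rail, with its ring at (195,455) in the stacked picture. It sits where it was before the nudge (120.3 against 120.4 mm), so it was already resting on the buffer. The gripper is clear. In the scene the funnel at (146,242), the lens at (146,195) and the other three hangers look where they were. I'm handing in.

```bash
python3 -c "
from station import bot
print(bot.hand_in())"
```

```text
the job is handed in; nothing more can be done
None
```

The hanger is seated against the rubber buffer and released, and I handed the job in at about 22.6 s of the 64 s allowed. I couldn't read the tell-tale pin directly, so "pin pushed in" is inferred from feel and position.

- **Pick and feed:** I took the hanger farthest to the robot's right, gripped it on its x faces and fed its foot into the open end of the rail. It slid in without noticeable resistance.
- **Pressing home:** I felt the buffer with the nose about 118 mm in. Force rose about 4 N per mm, as expected for the rubber. I held 9–10 N for just over a second (highest reading 10.9 N), eased to about 2 N and let go.
- **A doubt at release:** the hand jumped about 3 mm as the fingers opened. To check, I nudged the hanger inwards with the open fingers. Force climbed to 5.5 N with almost no movement, so it was against the rubber.
- **Last look:** the ring was at the same spot before and after the nudge (120.4 and 120.3 mm), upright in the rail with the gripper clear. The funnel and lens look unmoved. The socket case was hidden behind the arm in the last picture, but I never went near it.
- **One small disagreement:** the camera puts the hanger about 1 mm short of where the arm's position suggests. That is within the 2 mm calibration error.

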